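Stand the drained round-bottomed flask in its cork ring

TASK

The round-bottomed flask is draining at a slant in its steel rest. Take it out without dropping it and stand it upright, mouth up, in the smaller of the two cork rings, so that its bulb sits squarely in the hole and it stays there when you let go.

Things in the scene. Friction and masses are not known exactly. Their poses are not given: they have to be found in the camera images.
- flask: Loose amber round-bottomed flask, 0.12 kg: bulb 64 mm across, straight neck 24 mm, lip 29 mm (last 6 mm). Origin at the bulb's centre; z along the neck out of the mouth, which is 110 mm from the origin; bare neck from 32 to 104 mm. Starts in the steel rest, neck 30 degrees from vertical. In a ring it does not right itself: friction keeps about the slant at which it is let go.
- small_ring: The smaller cork ring, loose on the table: flat ring 84 mm outside, round hole 48 mm right through, 26 mm high, 0.2 kg. Origin at the centre of its underside, z up. The bulb seated in the hole has its centre about 47 mm above the ring's origin.
- large_ring: The larger cork ring, loose on the table, not wanted: 124 mm outside, hole 88 mm (the bulb falls through to the table), 26 mm high. Origin at the centre of its underside, z up.
- rest: Fixed steel draining rest, base 120 x 84 x 8 mm. A seat ring (top 22 mm high) holds the bulb; a wire fork (44 mm wide along y, 37 mm to the rest's -x side of its origin, tips 86 mm high) carries the neck up to 55 mm from the bulb's centre: beyond that the neck is free. Origin on the table under the bulb, z up; the neck slants to its -x, roughly to the robot. The flask lifts out straight up.

How it is judged:
By the outcome, as a careful person would: the job done as asked, in the order asked, and still so for the second after the job is handed in, with the robot touching nothing.
It also fails if it takes over 38 s, if anything falls off the work surface, if the arm or the gripper's body presses on something with over 40 N, if the wrist force passes 120 N, or if a joint passes its speed limit or range.

ROBOT

A 6-joint arm with a two-finger parallel gripper is mounted at the origin on a cart in front of the work surface, level with it; the furniture and walls round the work are solid. World frame = base frame: x ahead of the robot, y to its left, z up, the work surface at z = 0. Lengths are in m, angles in degrees, forces in N, time in s.
With the tool pointing down it reaches from about 0.4 to 0.825 m from the base axis. Payload 7 kg.
Tool frame: the origin (TCP) lies midway between the tips of the shut fingers; the grasp point (between the pads) lies r.grip_depth behind it (r.grip_depth is the distance from the TCP to the grasp point, in m); z points along the fingers, y is the line along which they close (so a half turn about z gives the same grasp; the last joint's range is limited). The gripper opens to 88 mm and grips with 3 to 60 N. Pads are 19 mm wide; open, the fingers measure 130 mm over their backs; the gripper's body (78 mm by 193 mm) begins 47 mm behind the grasp point.
Start: joints at [80.22, 20.546, 0.682, 0, -70.136, -16.507], TCP at [0.299, 0.605, 0.227] pointing down, gripper open.
Joint ranges: [-176.03, 176.03], [-82.01, 121.73], [-58.28, 71.71], [-173.87, 95.51], [-174.79, -0.11], [-173.66, 173.66]. Speed limits (degrees/s): [136.94, 136.94, 172.46, 180, 180, 180].

INTERFACE

Orientations are given as [roll, pitch, yaw] about the fixed x, y, z axes, in that order (R = Rz(yaw) Ry(pitch) Rx(roll)).
In Python, from plant import r gives the robot as it stands.
- The arm moves only by the tool drive_effector, called in YAML: its name, and indented under it one key for each argument. Schema: {"type":"object","properties":{"offsets":{"type":"array","items":{"type":"array","prefixItems":[{"type":"array","items":{"type":"number"},"minItems":3,"maxItems":3},{"type":"array","items":{"type":"number"},"minItems":3,"maxItems":3}],"minItems":2,"maxItems":2},"minItems":1,"maxItems":12},"jaw":{"type":"number"},"grip_n":{"type":"number"},"only":{"type":"string"},"quiet":{"type":"boolean"},"lines":{"type":"string"}},"required":["offsets"],"additionalProperties":false}. offsets is a list of rows, 1 to 12 of them, each written [[dx, dy, dz], [rx, ry, rz]]: dx, dy, dz in m, then a rotation vector rx, ry, rz in degrees; each row is the pose to reach, as a shift and turn from the pose commanded when the call began, along the tool's axes at that moment; what a row does not reach only later rows make up. A row lasts 1/12 s, in which the tool goes at most 0.0417 m and 7.16 degrees, less where a joint would pass 70% of its speed; a pose out of reach is approached as far as the arm can. jaw is the finger opening in m, set as the call begins (left out keeps the last). The fingers move at their own pace and stop on an object; grip_n is the grip in N (left out, the last holds). Time passes only in rows, so rows that do not move let the fingers close. The tool returns the time, the measured TCP pose, the force, the opening and the grip force at its end. only (a regular expression) keeps the lines of the reply that match it, lines (a string "A,B") keeps lines A to B, and quiet returns only ok. Input that does not fit is refused with a message, and nothing moves.
- r.get_state(): the state, without advancing time (a new reading comes with each control period).
- r.capture(name): name is "scene" or "top" or "wrist"; returns a dict with "frame" (400x640x3 uint8, red, green, blue), "z_map" (400x640 float32, m along the optical axis (not along the pixel's ray), 0 where there is no reading), "fx", "fy", "cx", "cy" (pixels), "cam_to_world" (4x4, takes a point from camera to world coordinates). Camera axes: x right, y down, z forward; pixel columns grow to the right and rows downward; lengths in m; the calibration is good to about 2 mm. A picture is of the moment at which its call begins.
- r.close_job(): hands the job in; it is judged then, once.
The state is a dict: "time_s": time; "joints": joint angles; "qd": joint speeds; "joint_torque": joint torques, N m; "tcp_pos": TCP position; "eef_rot": TCP orientation; "contact_force": force on the tool from outside, world axes, zero at the start; "moment": the same for the moment, N m; "gripper_width": finger opening in m; "gripper_force": force on a finger pad.
Only numpy, scipy, OpenCV 4.12 (cv2) and the standard library are available. Lean on these libraries where they do the work, as an engineer would, in place of code of your own. Each camera call takes 0.05 s, during which the arm holds its last target. There are 200 camera calls.

## Working session

There is one attempt and no reset: what is moved stays moved. The work goes in short steps, Python scripts to look and compute and a tool call to move; the robot and the scene stay as the last step left them, time stands still between calls to the robot, and variables do not carry over. Pictures are saved under pics/ and viewed, at most 10 in all, crops included, and the job is handed in when it is done.

```bash
ls; mkdir -p pics; python3 - <<'E'
from plant import r
import cv2,numpy as np
s=r.get_state();print(s,r.grip_depth)
ims=[]
for n in("scene","top"):
    c=r.capture(n);np.savez(f"{n}0.npz",**c);ims.append(c["frame"])
    print(n,c["fx"],c["cx"],c["cam_to_world"].round(3).tolist())
cv2.imwrite("pics/a.png",cv2.resize(np.vstack(ims)[:,:,::-1],(480,600)))
cv2.imwrite("pics/scene.png",ims[0][:,:,::-1]);cv2.imwrite("pics/top.png",ims[1][:,:,::-1])
E
```

```text
pics
plant.py
{'time_s': 0.0, 'joints': array([ 8.02189195e+01,  2.05927401e+01,  6.33652731e-01, -2.08655773e-02,
       -7.01373268e+01, -1.65062315e+01]), 'qd': array([ 0.02305133, -0.03677167,  0.08451365,  0.02952932, -0.0257546 ,
        0.03453062]), 'joint_torque': array([ 1.68687733e-03, -5.82721066e+01,  2.93046981e+01,  6.99675232e+00,
        7.06955689e-03, -1.59748488e-04]), 'tcp_pos': array([0.29874695, 0.60472917, 0.22560471]), 'eef_rot': array([ 1.79901986e+02, -8.58943847e-03, -2.62944106e+01]), 'contact_force': array([ 0.54106404, -0.32846735,  0.57174181]), 'moment': array([ 0.00967021, -0.06933419, -0.01043318]), 'gripper_force': 0.0, 'gripper_width': 0.08755966082091299} 0.0188
scene 480.59167340183694 316.36302030863953 [[-0.819, -0.447, 0.36, 0.183], [-0.574, 0.627, -0.527, 0.585], [0.01, -0.638, -0.77, 0.895], [0.0, 0.0, 0.0, 1.0]]
top 511.41298129068804 322.1777464577669 [[-0.048, -0.973, 0.226, 0.328], [-0.999, 0.047, -0.009, 0.005], [-0.002, -0.226, -0.974, 1.066], [0.0, 0.0, 0.0, 1.0]]
```

View pics/scene.png

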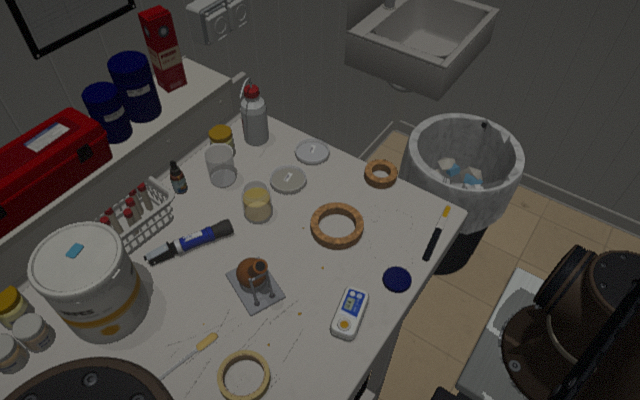

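View pics/top.png

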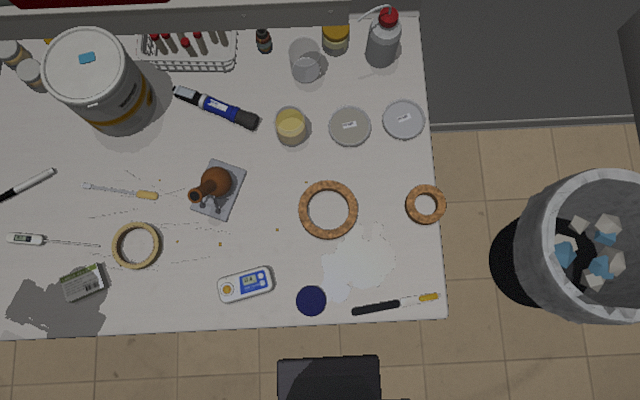

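The scene view shows the flask in its rest at about (255,272), the large ring at (336,226) and the small ring at (380,173). In the top view the bulb is at (216,182), the mouth at (194,195), the large ring at (328,209) and the small ring at (426,204), near the table's right edge. The pale hoop at (136,245) is tape.

```bash
cat > h.py <<'E'
import numpy as np,cv2
def load(n): return dict(np.load(n))
def ray(c,u,v):
    M=c["cam_to_world"];d=M[:3,:3]@[(u-c["cx"])/c["fx"],(v-c["cy"])/c["fy"],1];return M[:3,3],d/np.linalg.norm(d)
def plane(c,u,v,z):
    o,d=ray(c,u,v);return o+d*(z-o[2])/d[2]
def tri(c1,p1,c2,p2):
    o1,d1=ray(c1,*p1);o2,d2=ray(c2,*p2)
    t=np.linalg.lstsq(np.c_[d1,-d2],o2-o1,rcond=None)[0]
    a,b=o1+d1*t[0],o2+d2*t[1];return (a+b)/2,np.linalg.norm(a-b)
def proj(c,P):
    M=c["cam_to_world"];q=M[:3,:3].T@(np.asarray(P)-M[:3,3]);return c["fx"]*q[0]/q[2]+c["cx"],c["fy"]*q[1]/q[2]+c["cy"]
def mask(c,box,lo,hi):
    x0,y0,x1,y1=box;h=cv2.cvtColor(c["frame"],cv2.COLOR_RGB2HSV);m=cv2.inRange(h,lo,hi)
    o=np.zeros_like(m);o[y0:y1,x0:x1]=m[y0:y1,x0:x1];return o
E
python3 - <<'E'
from h import *
S,T=load("scene0.npz"),load("top0.npz")
for nm,c,b in(("T small",T,(395,175,455,232)),("T large",T,(290,170,366,248)),("S small",S,(355,150,405,195)),("S large",S,(300,192,372,256)),("T flask",T,(180,155,240,215)),("S flask",S,(225,250,285,305))):
    m=mask(c,b,(3,90,30),(22,255,255))
    k,h=cv2.findContours(m,cv2.RETR_CCOMP,cv2.CHAIN_APPROX_NONE)
    for q,hh in zip(k,h[0]):
        if len(q)>25: print(nm,"hole" if hh[3]>=0 else "outer",[np.round(v,1) for v in cv2.fitEllipse(q)],cv2.boundingRect(q),cv2.contourArea(q))
    for z in(0,.026): 
        q=max(k,key=cv2.contourArea);(u,v),_,_=cv2.fitEllipse(q);print("  plane",z,plane(c,u,v,z).round(3))
a=cv2.resize(T["frame"][145:225,170:250],(400,400),interpolation=2);b=cv2.resize(S["frame"][240:320,215:295],(400,400),interpolation=2)
cv2.imwrite("pics/b.png",np.hstack([a,b])[:,:,::-1])
E
```

```text
T small outer [array([425.1, 204.3]), array([38.9, 40.3]), np.float64(79.7)] (405, 185, 42, 40) 1229.0
T small hole [array([424.7, 204.5]), array([20.9, 24.3]), np.float64(127.5)] (413, 193, 24, 24) 396.0
  plane 0 [ 0.537 -0.222  0.   ]
  plane 0.026 [ 0.532 -0.217  0.026]
T large outer [array([327.5, 209.5]), array([57.6, 57.9]), np.float64(125.9)] (299, 181, 59, 59) 2619.0
T large hole [array([327.4, 209.7]), array([40.9, 43.3]), np.float64(99.9)] (306, 189, 44, 42) 1388.0
  plane 0 [ 0.536 -0.014  0.   ]
  plane 0.026 [ 0.531 -0.014  0.026]
S small outer [array([380.4, 173.2]), array([28.8, 32.4]), np.float64(93.6)] (365, 159, 33, 30) 729.0
S small hole [array([380.2, 173.4]), array([ 9.1, 17.3]), np.float64(98.9)] (371, 169, 19, 10) 121.0
  plane 0 [ 0.541 -0.232  0.   ]
  plane 0.026 [ 0.531 -0.208  0.026]
S large outer [array([336.5, 225.4]), array([45.9, 52.5]), np.float64(94.5)] (311, 203, 53, 46) 1889.0
S large hole [array([336.4, 225.2]), array([25.5, 37.9]), np.float64(93.1)] (317, 212, 40, 27) 755.5
  plane 0 [ 0.539 -0.022  0.   ]
  plane 0.026 [ 0.529 -0.004  0.026]
T flask outer [array([211.3, 184.1]), array([26.9, 46.6]), np.float64(57.5)] (188, 167, 43, 36) 852.5
T flask hole [array([194.1, 195.7]), array([ 9.5, 10.6]), np.float64(126.9)] (189, 191, 11, 11) 78.0
  plane 0 [0.604 0.232 0.   ]
  plane 0.026 [0.597 0.227 0.026]
S flask outer [array([258.1, 281.2]), array([ 5.4, 14.7]), np.float64(55.2)] (253, 276, 13, 11) 52.0
S flask outer [array([250.1, 269.9]), array([22.9, 32.8]), np.float64(50.6)] (237, 258, 31, 30) 491.0
S flask hole [array([259.9, 265.8]), array([10. , 10.7]), np.float64(121.6)] (255, 261, 11, 11) 82.5
  plane 0 [0.625 0.192 0.   ]
  plane 0.026 [0.612 0.203 0.026]
```

View pics/b.png

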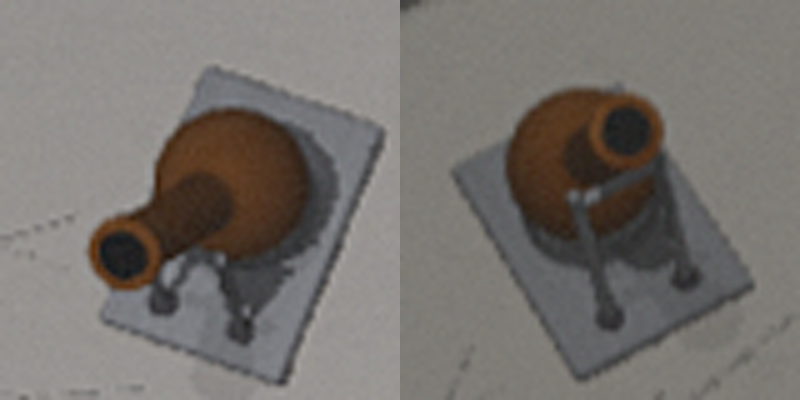

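The left (top view) crop shows the bulb circle centred near crop (232,184), radius 77, which is image (216.4,181.8). The right (scene) crop shows it near crop (183,163), which is image (251.6,272.6). The mouths are at (194.1,195.7) and (259.9,265.8).

```bash
python3 - <<'E'
from h import *
S,T=load("scene0.npz"),load("top0.npz")
b,eb=tri(T,(216.4,181.8),S,(251.6,272.6));m,em=tri(T,(194.1,195.7),S,(259.9,265.8))
d=m-b;L=np.linalg.norm(d);print("bulb",b,eb,"mouth",m,em,"len",L,"slant",np.degrees(np.arccos(d[2]/L)),"az",np.degrees(np.arctan2(d[1],d[0])))
for n,p,q in(("small",(425.1,204.3),(380.4,173.2)),("large",(327.5,209.5),(336.5,225.4))): print(n,tri(T,p,S,q))
# top-rim far edges checked with hole ellipse
print(tri(T,(424.7,204.5),S,(380.2,173.4)))
E
```

```text
bulb [0.59770011 0.21316289 0.04123341] 0.0007247095879054041 mouth [0.54749128 0.23495199 0.13838073] 0.0007692865518542249 len 0.11150468677943033 slant 29.396958871462655 az 156.54062465054923
small (array([ 0.53513443, -0.21902806,  0.01377187]), np.float64(0.0011052024971459702))
large (array([ 0.53412046, -0.01387232,  0.01172312]), np.float64(0.0006946118662278829))
(array([ 0.5349445 , -0.21807867,  0.01384785]), np.float64(0.001538588870511118))
```
Great. Bulb (0.598,0.213,0.041), az 156.5 slant 30. Length 111.5 ~110. 

Heights check: bulb centre 41 mm, neck length 111 mm, slant 29°, and the rings' mid-height about 13 mm. Next I'll check for tall obstacles and work out the pre-grasp shift.

```bash
cat >> h.py <<'E'
from scipy.spatial.transform import Rotation as R
def go(pos,Rt,s):
    "shift and turn in the tool's axes from state s to tcp pos, rotation matrix Rt"
    R0=R.from_euler("xyz",s["eef_rot"],degrees=True).as_matrix()
    print("shift",(R0.T@(np.asarray(pos)-s["tcp_pos"])).round(4),"rotvec",R.from_matrix(R0.T@Rt).as_rotvec(degrees=True).round(2))
def toolrot(z,y):
    z=z/np.linalg.norm(z);y=y-z*(y@z);y/=np.linalg.norm(y);return np.c_[np.cross(y,z),y,z]
B=np.array([.598,.213,.041]);az=np.radians(156.5)
N=np.array([.5*np.cos(az),.5*np.sin(az),.866]);Y=np.array([np.cos(az+np.pi/2),np.sin(az+np.pi/2),0])
E
python3 - <<'E'
from plant import r
from h import *
T=load("top0.npz");v,u=np.mgrid[0:400:4,0:640:4];z=T["z_map"][::4,::4]
p=np.stack([(u-T["cx"])/T["fx"]*z,(v-T["cy"])/T["fy"]*z,z],-1)@T["cam_to_world"][:3,:3].T+T["cam_to_world"][:3,3]
p=p[z>0];
for x in np.arange(.2,1,.1): print(round(x,1),[(round(y,1),round(float(q[:,2].max()),2)) for y in np.arange(-.3,.7,.1) if len(q:=p[(abs(p[:,0]-x)<.05)&(abs(p[:,1]-y)<.05)]) and q[:,2].max()>.06])
print(Y);go(B+.150*N,toolrot(-N,Y),r.get_state())
E
```

```text
0.2 []
0.3 []
0.4 []
0.5 [(np.float64(0.2), 0.14)]
0.6 [(np.float64(0.2), 0.14)]
0.7 [(np.float64(0.0), 0.09), (np.float64(0.1), 0.09), (np.float64(0.4), 0.2), (np.float64(0.5), 0.2)]
0.8 [(np.float64(0.0), 0.09), (np.float64(0.2), 0.08), (np.float64(0.4), 0.2), (np.float64(0.5), 0.2), (np.float64(0.6), 0.07)]
0.9 [(np.float64(-0.2), 0.17), (np.float64(-0.1), 0.25), (np.float64(0.0), 0.25), (np.float64(0.1), 0.25), (np.float64(0.2), 0.25), (np.float64(0.3), 0.26), (np.float64(0.4), 0.27), (np.float64(0.5), 0.28), (np.float64(0.6), 0.26)]
[-0.39874907 -0.91706007  0.        ]
shift [0.3669 0.2223 0.0552] rotvec [ 0.81 29.99 -2.71]
```

drive_effector:
  offsets:
    - [[0.03,0.018,0],[0,0,0]]
    - [[0.06,0.036,0],[0,2,0]]
    - [[0.09,0.055,0.01],[0,5,0]]
    - [[0.125,0.075,0.015],[0,8,0]]
    - [[0.16,0.096,0.02],[0,11,-1]]
    - [[0.195,0.118,0.025],[0,14,-1]]
    - [[0.23,0.14,0.03],[0,18,-2]]
    - [[0.265,0.16,0.035],[0,22,-2]]
    - [[0.3,0.18,0.04],[0,26,-2]]
    - [[0.335,0.2,0.05],[0.8,29,-2.7]]
    - [[0.367,0.222,0.055],[0.8,30,-2.7]]
    - [[0.367,0.222,0.055],[0.8,30,-2.7]]
  jaw: 0.088

```text
time_s: 1.1
tcp_pos: [0.5289, 0.2355, 0.1686]
eef_rot: [179.7, -30.0, -23.7]
contact_force: [-1.3, -2.2, 0.3]
gripper_width: 0.0879
gripper_force: 0.0
```

drive_effector:
  offsets:
    - [[0,0,0],[0,0,0]]
    - [[0,0,0],[0,0,0]]
    - [[0,0,0],[0,0,0]]

```text
time_s: 1.35
tcp_pos: [0.5299, 0.2448, 0.1721]
eef_rot: [-179.8, -30.0, -23.5]
contact_force: [-1.5, 0.4, 0.0]
gripper_width: 0.0877
gripper_force: 0.0
```

```bash
python3 - <<'E'
from plant import r
from h import *
go(B+.150*N,toolrot(-N,Y),r.get_state())
c=r.capture("wrist");np.savez("w1.npz",**c);cv2.imwrite("pics/w1.png",c["frame"][:,:,::-1])
print(proj(c,B),proj(c,B+.11*N))
E
```

```text
shift [-0.0005  0.002   0.0011] rotvec [-0.14 -0.01 -0.04]
(np.float64(320.26548085038485), np.float64(190.1053542322393)) (np.float64(321.0943378235324), np.float64(230.59965780417411))
```

View pics/w1.png

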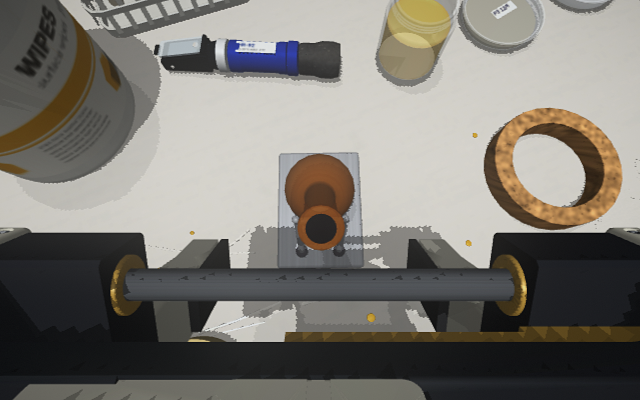

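The wrist view has the bulb at about (320,188) and the mouth at (321,229). These match the predicted (320,190) and (321,231) to 1–2 px, so I'll advance along the neck and close.

drive_effector:
  offsets:
    - [[0,0.002,0.015],[0,0,0]]
    - [[0,0.002,0.035],[0,0,0]]
    - [[0,0.002,0.055],[0,0,0]]
    - [[0,0.002,0.07],[0,0,0]]
    - [[0,0.002,0.08],[0,0,0]]
    - [[0,0.002,0.086],[0,0,0]]
    - [[0,0.002,0.086],[0,0,0]]
    - [[0,0.002,0.086],[0,0,0]]
  jaw: 0.088

```text
time_s: 2.07
tcp_pos: [0.5685, 0.2253, 0.097]
eef_rot: [-179.9, -30.0, -23.5]
contact_force: [0.5, -0.4, 0.1]
gripper_width: 0.0875
gripper_force: 0.0
```

drive_effector:
  offsets:
    - [[0,0,0],[0,0,0]]
    - [[0,0,0],[0,0,0]]
    - [[0,0,0],[0,0,0]]
    - [[0,0,0],[0,0,0]]
    - [[0,0,0],[0,0,0]]
    - [[0,0,0],[0,0,0]]
    - [[0,0,0],[0,0,0]]
    - [[0,0,0],[0,0,0]]
    - [[0,0,0],[0,0,0]]
    - [[0,0,0],[0,0,0]]
  jaw: 0.015
  grip_n: 20

```text
time_s: 2.9
tcp_pos: [0.5684, 0.2247, 0.0971]
eef_rot: [-179.9, -30.0, -23.5]
contact_force: [0.0, 1.0, 0.0]
gripper_width: 0.0277
gripper_force: 20.0
```

```bash
python3 - <<'E'
from plant import r
from h import *
s=r.get_state();go(B+.065*N,toolrot(-N,Y),s);print(s["gripper_width"],s["gripper_force"],s["contact_force"])
E
```

```text
shift [-0.0005 -0.0011 -0.0005] rotvec [-0.06 -0.01 -0.04]
0.027655110443749957 20.03731906414032 [0.04474248 1.02223356 0.03114424]
```

The opening reads 27.7 mm against a 24 mm neck, so I'll check before lifting.

drive_effector:
  offsets:
    - [[0,0,0],[0,0,0]]
    - [[0,0,0],[0,0,0]]

```text
time_s: 3.07
tcp_pos: [0.5684, 0.2247, 0.0971]
eef_rot: [-179.9, -30.0, -23.5]
contact_force: [0.3, -0.9, 0.3]
gripper_width: 0.0276
gripper_force: 20.0
```

```bash
python3 - <<'E'
from plant import r
from h import *
T,W,S=r.capture("top"),r.capture("wrist"),r.capture("scene")
np.savez("w2.npz",**W)
P=B+.084*N
out=[]
for c,w in((T,50),(S,60)):
    u,v=map(int,proj(c,P));out.append(cv2.resize(c["frame"][v-w:v+w,u-w:u+w],(300,300),interpolation=2))
out.append(cv2.resize(W["frame"],(480,300))[:, 120:320])
cv2.imwrite("pics/g.png",np.hstack(out)[:,:,::-1])
E
```

```text
(no output)
```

View pics/g.png

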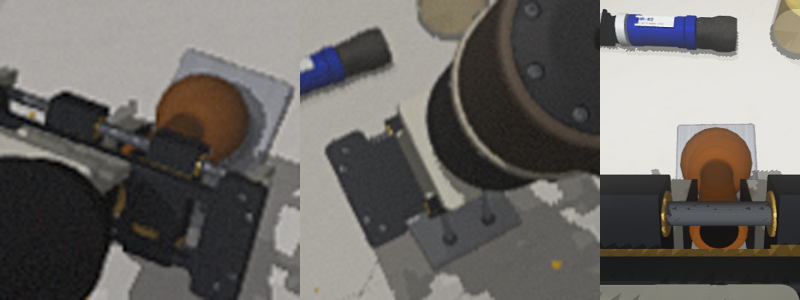

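The crop shows the fingers either side of the neck, but the pads may be bearing on the lip. I'll zoom in with the wrist camera.

```bash
python3 - <<'E'
from h import *
W=load("w2.npz");cv2.imwrite("pics/w2.png",cv2.resize(W["frame"][150:350,220:420],(600,600),interpolation=2)[:,:,::-1])
for k in(55,65,74.5,84,93.5,104,110):
    print(k,np.round(proj(W,B+k/1e3*N),0), np.round(proj(W,B+k/1e3*N+.012*Y),0))
E
```

```text
55 [316. 251.] [339. 251.]
65 [315. 259.] [340. 259.]
74.5 [315. 268.] [341. 267.]
84 [315. 277.] [342. 277.]
93.5 [315. 288.] [344. 288.]
104 [315. 301.] [346. 301.]
110 [315. 310.] [347. 310.]
```

View pics/w2.png

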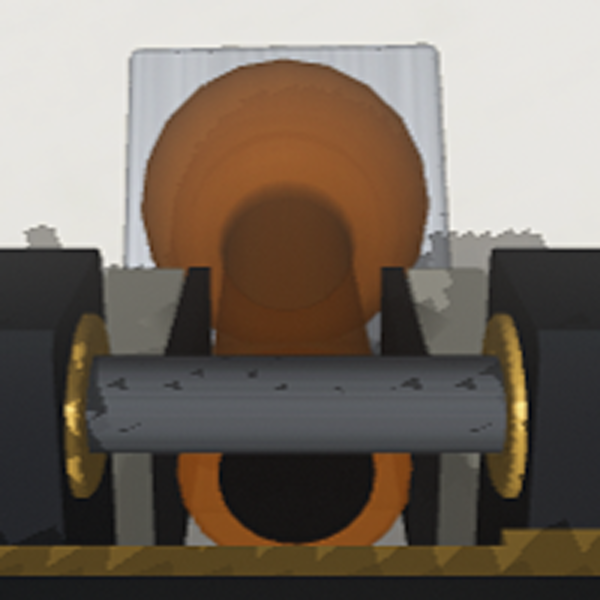

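The wrist close-up shows gaps between the neck and the pads at crop rows 270–350, while the pads touch the lip at about (180,480) and (410,480). So the grip is on the lip and not secure. I'll release and regrip with the fingers crossing the neck at about 42°, so the pads clear the lip.

drive_effector:
  offsets:
    - [[0,0,0],[0,0,0]]
    - [[0,0,0],[0,0,0]]
    - [[0,0,0],[0,0,0]]
    - [[0,0,0],[0,0,0]]
    - [[0,0,-0.01],[0,0,0]]
    - [[0,0,-0.03],[0,0,0]]
    - [[0,0,-0.055],[0,0,0]]
    - [[0,0,-0.075],[0,0,0]]
    - [[0,0,-0.085],[0,0,0]]
    - [[0,0,-0.085],[0,0,0]]
    - [[0,0,-0.085],[0,0,0]]
  jaw: 0.088

```text
time_s: 4.13
tcp_pos: [0.5292, 0.2423, 0.1711]
eef_rot: [-179.8, -30.0, -23.5]
contact_force: [-0.2, -0.2, -0.2]
gripper_width: 0.0873
gripper_force: 0.0
```

```bash
cat >> h.py <<'E'
th=np.radians(42)   # finger axis to neck, on the side away from the robot
H=np.array([np.cos(az),np.sin(az),0])
def grasp(b,n,back=0,k=.079,short=.005,gd=.0188):
    y=np.cross([0,0,1],n);y/=np.linalg.norm(y)
    z=R.from_rotvec(-th*y).apply(-n)
    return b+k*n+(gd-short-back)*z,toolrot(z,y)
E
python3 - <<'E'
from plant import r
from h import *
p,Rt=grasp(B,N);print("grasp tcp",p,"z",Rt[:,2],"y",Rt[:,1],Y)
p,Rt=grasp(B,N,.08);print(p);go(p,Rt,r.get_state())
W=r.capture("wrist");T=r.capture("top")
print(W["frame"].shape,proj(W,B),proj(W,B+.11*N))
m=mask(W,(260,130,380,260),(3,90,30),(22,255,255));k,h=cv2.findContours(m,cv2.RETR_CCOMP,2)
for q in k:
    if len(q)>12: print(np.round(cv2.fitEllipse(q)[0],1),cv2.boundingRect(q))
E
```

```text
grasp tcp [0.55914513 0.22989458 0.09591582] z [-0.19065612  0.08289964 -0.97815024] y [-3.98749069e-01 -9.17060074e-01 -4.72024403e-17] [-0.39874907 -0.91706007  0.        ]
[0.57439728 0.22326275 0.17416612]
shift [ 0.044  -0.0005  0.0218] rotvec [-1.700e-01 -4.202e+01  3.000e-02]
(400, 640, 3) (np.float64(317.60486627418396), np.float64(190.19699395491548)) (np.float64(316.9999489337201), np.float64(230.9202356938801))
[317.2 198.5] (282, 154, 70, 97)
[319.2 228.5] (303, 213, 33, 32)
```

The flask is unmoved (mouth at (319,228)). Now the tilt and approach.

drive_effector:
  offsets:
    - [[0.005,0,0],[0,-6,0]]
    - [[0.01,0,0.002],[0,-12,0]]
    - [[0.018,0,0.006],[0,-18,0]]
    - [[0.025,0,0.01],[0,-24,0]]
    - [[0.032,0,0.015],[0,-30,0]]
    - [[0.038,0,0.018],[0,-36,0]]
    - [[0.044,0,0.022],[0,-42,0]]
    - [[0.044,0,0.022],[0,-42,0]]
    - [[0.044,0,0.022],[0,-42,0]]
    - [[0.044,0,0.022],[0,-42,0]]
  jaw: 0.088

```text
time_s: 5.07
tcp_pos: [0.5746, 0.2201, 0.1715]
eef_rot: [179.9, 12.0, -23.7]
contact_force: [-0.8, 0.6, -0.3]
gripper_width: 0.0877
gripper_force: 0.0
```

```bash
python3 - <<'E'
from plant import r
from h import *
p,Rt=grasp(B,N);go(p,Rt,r.get_state())
E
```

```text
shift [-0.002  -0.003   0.0777] rotvec [ 0.08  0.   -0.21]
```

drive_effector:
  offsets:
    - [[-0.001,-0.002,0.015],[0,0,0]]
    - [[-0.001,-0.002,0.035],[0,0,0]]
    - [[-0.001,-0.002,0.055],[0,0,0]]
    - [[-0.001,-0.002,0.068],[0,0,0]]
    - [[-0.001,-0.002,0.076],[0,0,0]]
    - [[-0.001,-0.002,0.077],[0,0,0]]
    - [[-0.001,-0.002,0.077],[0,0,0]]
    - [[-0.001,-0.002,0.077],[0,0,0]]
  jaw: 0.088

```text
time_s: 5.73
tcp_pos: [0.5599, 0.2311, 0.0997]
eef_rot: [-179.9, 11.9, -23.4]
contact_force: [-0.4, -0.5, 0.0]
gripper_width: 0.0877
gripper_force: 0.0
```

drive_effector:
  offsets:
    - [[0,0,0],[0,0,0]]
    - [[0,0,0],[0,0,0]]
    - [[0,0,0],[0,0,0]]
    - [[0,0,0],[0,0,0]]
    - [[0,0,0],[0,0,0]]
    - [[0,0,0],[0,0,0]]
    - [[0,0,0],[0,0,0]]
    - [[0,0,0],[0,0,0]]
    - [[0,0,0],[0,0,0]]
    - [[0,0,0],[0,0,0]]
    - [[0,0,0],[0,0,0]]
  jaw: 0.015
  grip_n: 25

```text
time_s: 6.65
tcp_pos: [0.5596, 0.2306, 0.0985]
eef_rot: [-179.9, 12.0, -23.5]
contact_force: [0.2, 0.3, -0.0]
gripper_width: 0.0233
gripper_force: 25.0
```

```bash
python3 - <<'E'
from plant import r
from h import *
p,Rt=grasp(B,N);go(p,Rt,r.get_state())
E
```

```text
shift [0.0004 0.0009 0.0026] rotvec [-0.07 -0.    0.01]
```

The grip is now on the bare neck (23.3 mm). Lift straight up.

drive_effector:
  offsets:
    - [[-0.001,0,-0.005],[0,0,0]]
    - [[-0.003,0,-0.015],[0,0,0]]
    - [[-0.006,0,-0.029],[0,0,0]]
    - [[-0.01,0,-0.047],[0,0,0]]
    - [[-0.0145,0,-0.068],[0,0,0]]
    - [[-0.019,0,-0.09],[0,0,0]]
    - [[-0.0235,0,-0.11],[0,0,0]]
    - [[-0.027,0,-0.127],[0,0,0]]
    - [[-0.0295,0,-0.139],[0,0,0]]
    - [[-0.031,0,-0.146],[0,0,0]]
    - [[-0.031,0,-0.146],[0,0,0]]
    - [[-0.031,0,-0.146],[0,0,0]]
  grip_n: 40

```text
time_s: 7.65
tcp_pos: [0.5593, 0.2305, 0.2475]
eef_rot: [-179.9, 12.0, -23.5]
contact_force: [-1.2, -0.3, -0.9]
gripper_width: 0.0227
gripper_force: 40.0
```

```bash
python3 - <<'E'
from plant import r
from h import *
s=r.get_state();print(s["gripper_width"],s["tcp_pos"],s["eef_rot"],s["joints"].round(1))
# upright over the ring: tool turned -30 about y, keeping yaw ; bulb 47+50 mm up
y=Y;n=np.array([0,0,1.])
b=np.array([.535,-.2185,.047+.07]);p,Rt=grasp(b,n)
Rt=toolrot(R.from_rotvec(-th*Y).apply(-n),Y);p=b+.079*n+(.0188-.005)*Rt[:,2]
print(p);go(p,Rt,s)
E
```

```text
0.02273688784002701 [0.55928698 0.23050796 0.24749058] [-179.92459813   12.01723928  -23.49186594] [ 34.   18.9   4.2 -10.3 -81.9  34.5]
[ 0.52653187 -0.21481795  0.1857446 ]
shift [0.1571 0.4215 0.0291] rotvec [ -0.07 -29.98   0.03]h.py:28: RuntimeWarning: invalid value encountered in divide
  y=np.cross([0,0,1],n);y/=np.linalg.norm(y)
```

drive_effector:
  offsets:
    - [[0.003,0.007,0],[0,-1,0]]
    - [[0.009,0.022,0],[0,-2,0]]
    - [[0.018,0.044,0],[0,-4,0]]
    - [[0.03,0.072,0],[0,-6,0]]
    - [[0.04,0.1,0.002],[0,-9,0]]
    - [[0.05,0.13,0.004],[0,-12,0]]
    - [[0.06,0.16,0.006],[0,-15,0]]
    - [[0.072,0.19,0.008],[0,-18,0]]
    - [[0.082,0.22,0.01],[0,-21,0]]
    - [[0.091,0.244,0.012],[0,-24,0]]
    - [[0.097,0.26,0.014],[0,-27,0]]
    - [[0.1,0.268,0.015],[0,-30,0]]

```text
time_s: 8.65
tcp_pos: [0.5387, -0.0559, 0.2103]
eef_rot: [-180.0, 42.3, -23.6]
contact_force: [0.0, 0.5, -1.8]
gripper_width: 0.0233
gripper_force: 40.0
```

drive_effector:
  offsets:
    - [[0,0,0],[0,0,0]]
    - [[0,0,0],[0,0,0]]

```text
time_s: 8.82
tcp_pos: [0.5392, -0.054, 0.2094]
eef_rot: [180.0, 42.2, -23.6]
contact_force: [-0.6, 1.0, -1.2]
gripper_width: 0.0232
gripper_force: 40.0
```

```bash
python3 - <<'E'
from plant import r
from h import *
s=r.get_state();print(s["gripper_width"],s["tcp_pos"],s["eef_rot"],s["joints"].round(1))
n=np.array([0,0,1.]);b=np.array([.535,-.2185,.047+.07])
Rt=toolrot(R.from_rotvec(-th*Y).apply(-n),Y);p=b+.079*n+(.0188-.005)*Rt[:,2]
go(p,Rt,s)
E
```

```text
0.023165392951586053 [ 0.53919558 -0.05400001  0.20939356] [179.9997512   42.23049883 -23.63976866] [   2.    35.    16.6  -18.  -110.    64.1]
shift [ 0.0551  0.1524 -0.018 ] rotvec [-0.09  0.23 -0.1 ]
```

drive_effector:
  offsets:
    - [[0.003,0.008,-0.001],[0,0,0]]
    - [[0.009,0.025,-0.003],[0,0,0]]
    - [[0.018,0.048,-0.006],[0,0,0]]
    - [[0.027,0.074,-0.009],[0,0,0]]
    - [[0.036,0.1,-0.012],[0,0,0]]
    - [[0.045,0.123,-0.015],[0,0,0]]
    - [[0.051,0.14,-0.017],[0,0,0]]
    - [[0.055,0.15,-0.018],[0,0,0]]
    - [[0.055,0.152,-0.018],[0,0.2,0]]
    - [[0.055,0.152,-0.018],[0,0.2,0]]
    - [[0.055,0.152,-0.018],[0,0.2,0]]

```text
time_s: 9.73
tcp_pos: [0.5277, -0.2127, 0.1888]
eef_rot: [-179.9, 41.7, -23.4]
contact_force: [-0.1, 0.5, -0.8]
gripper_width: 0.023
gripper_force: 40.0
```

```bash
python3 - <<'E'
from plant import r
from h import *
s=r.get_state();print(s["gripper_width"],s["tcp_pos"],s["eef_rot"])
o=[]
for n in("top","scene"):
    c=r.capture(n);np.savez(n+"3.npz",**c);u,v=map(int,proj(c,[.535,-.2185,.12]));print(n,u,v)
    u=max(u,60);o.append(cv2.resize(c["frame"][v-60:v+60,u-60:u+60],(400,400),interpolation=2))
cv2.imwrite("pics/p.png",np.hstack(o)[:,:,::-1])
E
```

```text
0.02303949686023351 [ 0.52771326 -0.21267685  0.18883826] [-179.86515918   41.74257671  -23.37546926]
top 435 192
scene 385 142
```

View pics/p.png

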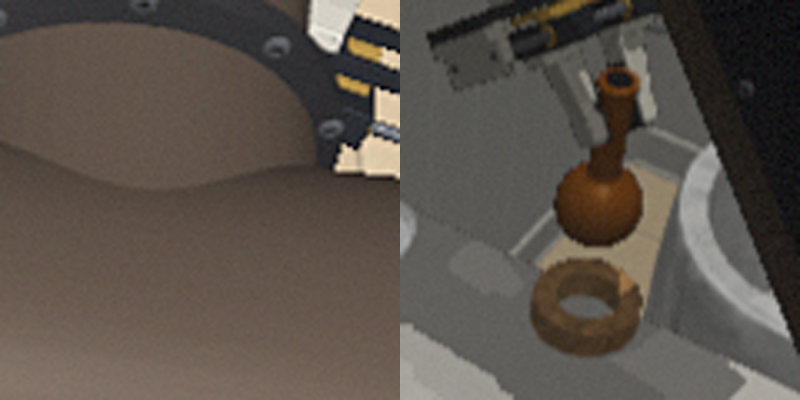

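The top view is blocked by the arm. The scene crop shows the flask hanging near-upright over the small ring: bulb at image (384.7,143.2), mouth at (390.7,106.6). I'll use the wrist camera as the second view.

```bash
python3 - <<'E'
from plant import r
from h import *
c=r.capture("wrist");np.savez("w4.npz",**c);S=load("scene3.npz")
off=np.array([.0012,.002,.003]);b=np.array([.535,-.2185,.117])+off
for nm,P in(("bulb",b),("mouth",b+[0,0,.11]),("ring top",[.535,-.2185,.026])): print(nm,np.round(proj(c,P),1),np.round(proj(S,P),1))
m=mask(S,(350,90,420,200),(3,90,20),(22,255,255));k,h=cv2.findContours(m,cv2.RETR_CCOMP,2)
for q in k:
    if len(q)>8: print("S",[np.round(v,1) for v in cv2.fitEllipse(q)],cv2.boundingRect(q))
cv2.imwrite("pics/w4.png",c["frame"][:,:,::-1])
E
```

```text
bulb [319.3 141.1] [384.7 142.5]
mouth [319.4 340.2] [390.7 105.2]
ring top [322.5  46.4] [381.1 170. ]
S [array([380.1, 173.5]), array([28.6, 32.6]), np.float64(91.8)] (365, 160, 33, 29)
S [array([380.3, 173.6]), array([ 8.8, 17.8]), np.float64(99.1)] (371, 169, 19, 10)
S [array([385.3, 133.8]), array([22.3, 56.5]), np.float64(6.6)] (372, 102, 26, 54)
S [array([390.1, 105.6]), array([5.1, 8.6]), np.float64(104.2)] (386, 103, 9, 6)
S [array([369. ,  92.6]), array([4.6, 6.5]), np.float64(168.1)] (367, 90, 5, 7)
```

View pics/w4.png

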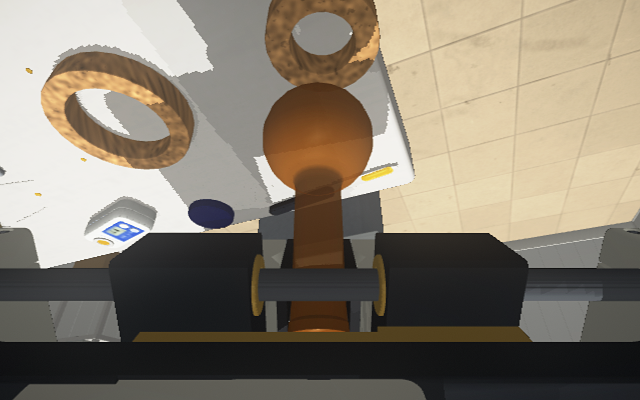

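The wrist view has the bulb at (318,139) and the neck straight below it at x≈318, against a predicted (319,141). The small ring is centred at x≈322, as predicted. I'll check the ring rim in this view, then descend.

```bash
python3 - <<'E'
from plant import r
from h import *
c=load("w4.npz");C=np.array([.535,-.2185,0]);a=np.linspace(0,2*np.pi,73)
for nm,rad,z in(("hole top",.024,.026),("hole bot",.024,0),("outer top",.042,.026),("outer bot",.042,0)):
    q=np.array([proj(c,C+[rad*np.cos(t),rad*np.sin(t),z]) for t in a]);print(nm,"u",q[:,0].min().round(1),q[:,0].max().round(1),"v",q[:,1].min().round(1),q[:,1].max().round(1))
h=cv2.cvtColor(c["frame"],cv2.COLOR_RGB2HSV)[:,:,1]
print("col 322 sat",h[0:90:3,322].tolist());print("row 30 sat",h[30,255:392:4].tolist())
s=r.get_state();print(s["tcp_pos"],s["eef_rot"])
n=np.array([0,0,1.]);b=np.array([.535,-.2185,.047])
Rt=toolrot(R.from_rotvec(-th*Y).apply(-n),Y);p=b+.079*n+(.0188-.005)*Rt[:,2];p[2]+=.0026*.74
go(p+[0,0,.01],Rt,s);go(p,Rt,s)
E
```

```text
hole top u 289.6 355.4 v 13.4 74.5
hole bot u 291.2 353.5 v -6.2 54.7
outer top u 264.6 380.5 v -15.4 93.0
outer bot u 267.5 377.2 v -34.5 73.3
col 322 sat [136, 138, 138, 136, 34, 15, 17, 15, 15, 16, 16, 16, 16, 16, 16, 14, 13, 15, 13, 135, 128, 134, 133, 129, 134, 134, 134, 136, 172, 174]
row 30 sat [15, 13, 13, 123, 126, 130, 133, 131, 133, 121, 16, 14, 15, 16, 13, 13, 16, 16, 16, 17, 16, 16, 15, 16, 13, 133, 133, 134, 135, 135, 137, 84, 63, 64, 61]
[ 0.52784787 -0.21243118  0.18880675] [-179.87501395   41.75160404  -23.33393089]
shift [0.0405 0.0028 0.0458] rotvec [-0.01 -0.25  0.12]
shift [0.0472 0.0028 0.0532] rotvec [-0.01 -0.25  0.12]
```

```bash
python3 - <<'E'
from h import *
c=load("w4.npz");S=load("scene3.npz")
b,e=tri(c,(318,138.5),S,(384.8,143.1));print(b,e,"to target",np.array([.535,-.2185,.047])-b)
R0=R.from_euler("xyz",[-179.875,41.75,-23.33],degrees=True).as_matrix()
d=np.array([.535,-.2185,.047])-b
print((R0.T@d).round(4),(R0.T@(d+[0,0,.012])).round(4))
E
```

```text
[ 0.53613739 -0.21616389  0.11815186] 0.0011287945269603055 to target [-0.00113739 -0.00233611 -0.07115186]
[0.0473 0.0027 0.0532] [0.0393 0.0027 0.0442]
```

Triangulated and nominal shifts agree (47, 3, 53 mm). Descending to 12 mm above the seat, then slowly to contact.

drive_effector:
  offsets:
    - [[0.004,0.003,0.004],[0,-0.2,0]]
    - [[0.01,0.003,0.011],[0,-0.2,0]]
    - [[0.018,0.003,0.02],[0,-0.2,0]]
    - [[0.026,0.003,0.029],[0,-0.2,0]]
    - [[0.033,0.003,0.037],[0,-0.2,0]]
    - [[0.037,0.003,0.042],[0,-0.2,0]]
    - [[0.0395,0.003,0.0445],[0,-0.2,0]]
    - [[0.0395,0.003,0.0445],[0,-0.2,0]]
    - [[0.0395,0.003,0.0445],[0,-0.2,0]]
    - [[0.0395,0.003,0.0445],[0,-0.2,0]]

```text
time_s: 10.72
tcp_pos: [0.5264, -0.2162, 0.1294]
eef_rot: [-179.9, 41.9, -23.4]
contact_force: [0.0, 0.2, -0.7]
gripper_width: 0.023
gripper_force: 40.0
```

drive_effector:
  offsets:
    - [[0,0,0],[0,0,0]]
    - [[0,0,0],[0,0,0]]

```text
time_s: 10.88
tcp_pos: [0.5264, -0.2162, 0.1294]
eef_rot: [-179.9, 41.9, -23.4]
contact_force: [0.5, 0.3, -0.2]
gripper_width: 0.0231
gripper_force: 40.0
```

```bash
python3 - <<'E'
from plant import r
from h import *
s=r.get_state();print(s["tcp_pos"],s["eef_rot"],s["contact_force"])
R0=R.from_euler("xyz",s["eef_rot"],degrees=True).as_matrix()
t=np.array([.52785,-.21243,.18881])+[-.0011,-.0023,-.0712];print(t)
Rt=toolrot(R.from_rotvec(-th*Y).apply([0,0,-1.]),Y);go(t,Rt,s);go(t+[0,0,.004],Rt,s)
c=r.capture("scene");np.savez("s5.npz",**c)
cv2.imwrite("pics/s5.png",cv2.resize(c["frame"][90:210,330:450],(600,600),interpolation=2)[:,:,::-1])
E
```

```text
[ 0.52638241 -0.21615206  0.12944471] [-179.88406789   41.92639961  -23.42493388] [ 0.52224062  0.27763405 -0.20709026]
[ 0.52675 -0.21473  0.11761]
shift [ 0.0077 -0.0014  0.009 ] rotvec [-0.07 -0.07  0.06]
shift [ 0.0051 -0.0014  0.006 ] rotvec [-0.07 -0.07  0.06]
```

View pics/s5.png

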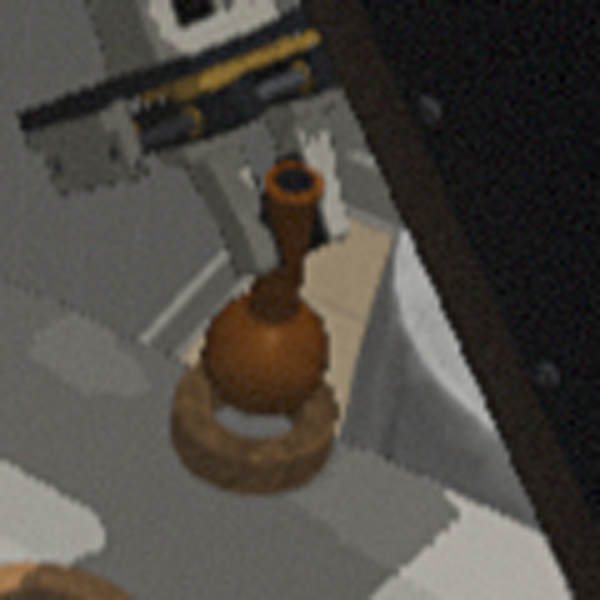

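The crop shows the upright bulb centred over the ring's hole, at crop (265,350) over (253,420). Lowering the rest in small steps while watching the force.

drive_effector:
  offsets:
    - [[0.002,-0.001,0.002],[0,0,0]]
    - [[0.004,-0.0014,0.005],[0,0,0]]
    - [[0.006,-0.0014,0.007],[0,0,0]]
    - [[0.0064,-0.0014,0.0075],[0,0,0]]
    - [[0.0064,-0.0014,0.0075],[0,0,0]]
    - [[0.0064,-0.0014,0.0075],[0,0,0]]

```text
time_s: 11.43
tcp_pos: [0.5264, -0.2147, 0.1189]
eef_rot: [-179.9, 42.0, -23.4]
contact_force: [0.3, 0.6, -0.8]
gripper_width: 0.0226
gripper_force: 40.0
```

drive_effector:
  offsets:
    - [[0.0004,0,0.0004],[0,0,0]]
    - [[0.0007,0,0.0007],[0,0,0]]
    - [[0.0007,0,0.0007],[0,0,0]]
    - [[0.0007,0,0.0007],[0,0,0]]

```text
time_s: 11.77
tcp_pos: [0.5265, -0.2147, 0.1181]
eef_rot: [-179.9, 42.0, -23.4]
contact_force: [-0.5, 0.2, -1.2]
gripper_width: 0.0232
gripper_force: 40.0
```

drive_effector:
  offsets:
    - [[0.0004,0,0.0004],[0,0,0]]
    - [[0.0007,0,0.0007],[0,0,0]]
    - [[0.0007,0,0.0007],[0,0,0]]
    - [[0.0007,0,0.0007],[0,0,0]]

```text
time_s: 12.1
tcp_pos: [0.5265, -0.2147, 0.117]
eef_rot: [-179.9, 42.0, -23.4]
contact_force: [-0.2, -0.4, -2.5]
gripper_width: 0.0236
gripper_force: 40.0
```

drive_effector:
  offsets:
    - [[0.0004,0,0.0004],[0,0,0]]
    - [[0.0007,0,0.0007],[0,0,0]]
    - [[0.0007,0,0.0007],[0,0,0]]
    - [[0.0007,0,0.0007],[0,0,0]]

```text
time_s: 12.43
tcp_pos: [0.5266, -0.2149, 0.1162]
eef_rot: [-179.9, 42.0, -23.4]
contact_force: [0.7, 0.1, -0.0]
gripper_width: 0.0228
gripper_force: 40.0
```

drive_effector:
  offsets:
    - [[0.0004,0,0.0004],[0,0,0]]
    - [[0.0007,0,0.0007],[0,0,0]]
    - [[0.0007,0,0.0007],[0,0,0]]
    - [[0.0007,0,0.0007],[0,0,0]]

```text
time_s: 12.77
tcp_pos: [0.5266, -0.215, 0.1159]
eef_rot: [-179.9, 42.0, -23.4]
contact_force: [-0.7, 0.1, 4.9]
gripper_width: 0.0232
gripper_force: 40.0
```

Contact at 5 N. Checking the uprightness numerically before release.

```bash
cat > chk.py <<'E'
from plant import r
from h import *
import sys
S,W=r.capture("scene"),r.capture("wrist")
np.savez("sc.npz",**S);np.savez("wc.npz",**W)
s=r.get_state();print(s["time_s"],s["contact_force"].round(1),s["tcp_pos"].round(4))
b0=np.array([.535,-.2185,.047])
print("expect S bulb,mouth",np.round(proj(S,b0),1),np.round(proj(S,b0+[0,0,.11]),1),"W",np.round(proj(W,b0),1),np.round(proj(W,b0+[0,0,.11]),1))
m=mask(S,(350,90,420,200),(3,90,20),(22,255,255));k,h=cv2.findContours(m,cv2.RETR_CCOMP,2)
for q in k:
    if len(q)>8: print("S",[np.round(v,1) for v in cv2.fitEllipse(q)],cv2.boundingRect(q))
m=mask(W,(240,60,400,200),(3,150,20),(18,255,255));k,h=cv2.findContours(m,cv2.RETR_EXTERNAL,2)
q=max(k,key=cv2.contourArea);print("W",cv2.boundingRect(q))
for v in(220,240,330):
    u=np.where(cv2.inRange(cv2.cvtColor(W["frame"],cv2.COLOR_RGB2HSV),(3,120,20),(22,255,255))[v,285:355])[0]+285;print("neck row",v,u.min() if len(u) else 0,u.max() if len(u) else 0)
E
python3 chk.py
```

```text
12.8667 [ 0.9 -0.1  4.5] [ 0.5266 -0.215   0.1159]
expect S bulb,mouth [382.  164.1] [387.5 130.3] W [318.2 141. ] [318.  340.4]
S [array([412.1, 140. ]), array([1.8, 4.7]), np.float64(163.3)] (411, 138, 3, 5)
S [array([382.4, 164. ]), array([28.4, 62. ]), np.float64(11.4)] (365, 127, 32, 62)
S [array([387.3, 130.2]), array([5.2, 8.1]), np.float64(104.6)] (383, 128, 9, 6)
S [array([376.6, 111.2]), array([14.4, 33.5]), np.float64(70.0)] (357, 100, 36, 23)
W (263, 83, 110, 112)
neck row 220 295 341
neck row 240 294 342
neck row 330 288 349
```

Mouth at (387.3,130.2) against an expected (387.5,130.3), so the flask is upright. Release softly.

drive_effector:
  offsets:
    - [[0,0,0],[0,0,0]]
    - [[0,0,0],[0,0,0]]
    - [[0,0,0],[0,0,0]]
  grip_n: 5

```text
time_s: 13.12
tcp_pos: [0.5267, -0.2149, 0.1158]
eef_rot: [-179.9, 42.0, -23.4]
contact_force: [0.3, -0.2, 5.6]
gripper_width: 0.0237
gripper_force: 5.0
```

drive_effector:
  offsets:
    - [[0,0,0],[0,0,0]]
    - [[0,0,0],[0,0,0]]
    - [[0,0,0],[0,0,0]]
    - [[0,0,0],[0,0,0]]
  jaw: 0.03

```text
time_s: 13.45
tcp_pos: [0.5265, -0.2146, 0.1147]
eef_rot: [-179.9, 42.0, -23.4]
contact_force: [1.4, -0.3, 0.3]
gripper_width: 0.0301
gripper_force: 0.0
```

drive_effector:
  offsets:
    - [[0,0,0],[0,0,0]]
    - [[0,0,0],[0,0,0]]
    - [[0,0,0],[0,0,0]]
    - [[0,0,0],[0,0,0]]
    - [[0,0,0],[0,0,0]]
    - [[0,0,0],[0,0,0]]
  jaw: 0.088

```text
time_s: 13.95
tcp_pos: [0.5266, -0.2148, 0.1151]
eef_rot: [-179.9, 42.0, -23.4]
contact_force: [0.5, -0.5, 0.9]
gripper_width: 0.0644
gripper_force: 0.0
```

```bash
python3 chk.py
```

```text
14.05 [ 0.  -0.2  0. ] [ 0.5266 -0.2147  0.1151]
expect S bulb,mouth [382.  164.1] [387.5 130.3] W [318.6 141.9] [318.5 342.4]
S [array([381.6, 164.6]), array([29.3, 62.7]), np.float64(7.5)] (364, 127, 34, 62)
S [array([387.5, 130.3]), array([5.3, 7.5]), np.float64(106.2)] (384, 128, 8, 6)
S [array([372.8, 113.1]), array([11.3, 38.9]), np.float64(63.3)] (356, 101, 37, 25)
W (264, 84, 109, 116)
neck row 220 295 341
neck row 240 295 342
neck row 330 285 354
```

It stands upright on its own. Withdraw back along the fingers.

drive_effector:
  offsets:
    - [[0,0,0],[0,0,0]]
    - [[0,0,0],[0,0,0]]
    - [[0,0,-0.01],[0,0,0]]
    - [[0,0,-0.025],[0,0,0]]
    - [[0,0,-0.045],[0,0,0]]
    - [[0,0,-0.07],[0,0,0]]
    - [[0,0,-0.095],[0,0,0]]
    - [[0,0,-0.12],[0,0,0]]
    - [[0,0,-0.14],[0,0,0]]
    - [[0,0,-0.15],[0,0,0]]
    - [[0,0,-0.15],[0,0,0]]
    - [[0,0,-0.15],[0,0,0]]
  jaw: 0.088

```text
time_s: 15.05
tcp_pos: [0.6186, -0.2549, 0.226]
eef_rot: [-179.9, 42.0, -23.4]
contact_force: [-0.1, 0.1, -0.4]
gripper_width: 0.0877
gripper_force: 0.0
```

```bash
python3 chk.py
python3 - <<'E'
from h import *
S,W=load("sc.npz"),load("wc.npz")
a=cv2.resize(S["frame"][90:210,320:440],(400,400),interpolation=2);cv2.imwrite("pics/f.png",np.hstack([a,cv2.resize(W["frame"],(400,400))])[:,:,::-1])
E
```

```text
15.15 [ 1.3  0.2 -0.7] [ 0.618  -0.2545  0.2257]
expect S bulb,mouth [382.  164.1] [387.5 130.3] W [318.8 128.5] [318.7 225. ]
S [array([381.3, 162.7]), array([28.7, 63. ]), np.float64(0.9)] (365, 126, 33, 63)
W (287, 95, 63, 63)
neck row 220 303 335
neck row 240 0 0
neck row 330 0 0
```

View pics/f.png

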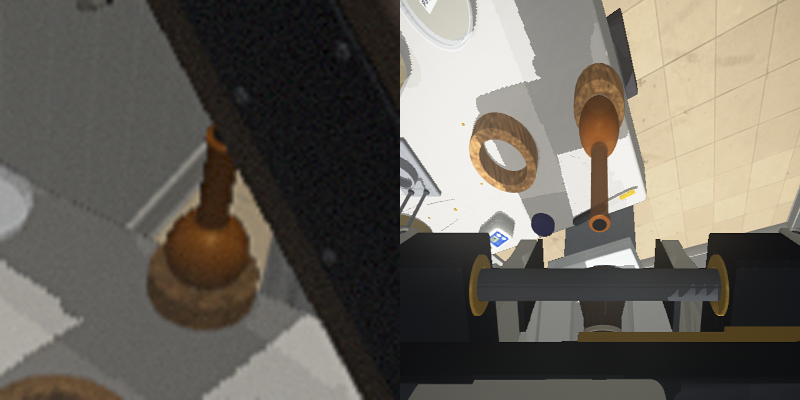

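The left crop shows the flask seated in the small ring. In the wrist view the mouth is at (318.5,224) against an expected (318.7,225) for upright, and the gripper is clear.

```bash
python3 -c "
from plant import r
print(r.close_job())"
```

```text
the job is handed in; nothing more can be done
None
```

The flask is standing upright in the smaller cork ring with its bulb in the hole and the gripper clear of it, and I handed the job in at about 15 s of the 38 s allowed; no verdict came back.

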